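Clear the booklet press and hold its sprung lid at the pointer

TASK

The white clip basket is standing on the lid of the booklet press: take it off and hang it by its handle on the brass hook of the stand, and let go of it. Then lift the press's sprung lid, which has a black handle, with the gripper until it lines up with the red pointer arm beside it, and hold it there so that a colleague can load booklets. Finish while still holding the lid at the pointer; do not move the pointer, and leave the booklets, tape dispenser and pen cup alone.

Things in the scene. Friction and masses are not known exactly. Their poses are not given: they have to be found in the camera images.
- press: Booklet press, fixed to the table: a grey open-topped tray 220 mm (its x) x 250 mm (its y) x 65 mm high with an aluminium lid 12 mm thick lying on it (lid's top 77.5 mm above the table when closed). Origin: centre of the tray's underside. Its x axis points from the handle side to the hinge side; the lid is hinged along the +x edge. It may stand to the robot's left or right.
- lid (a joint): Angle of the press lid in rad: 0 closed, grows as the handle edge is lifted (to 1.3 at most). A spring and the lid's weight pull it shut: holding it takes an upward force at the handle of about 5 N just above closed and about 9 N at 0.8 rad; it shuts if let go. Nothing latches it.
- lid_handle (a point): Middle of the lid's handle: a black round bar, 12 mm thick and 110 mm long, parallel to the press's y axis, its centre line 38 mm above the lid's top face, carried by two thin posts 50 mm either side of the middle, near the edge away from the hinge (203 mm from the hinge axis along the lid and 50 mm above it when closed). x axis along the lid towards the hinge, z out of the lid's top face; turns with the lid.
- lid_hinge (a point): Point on the lid's hinge axis midway along it, 65.5 mm above the table; axes as lid_handle. The hinge axis is the press's y axis direction, level; the pointer turns about the same axis.
- pointer (a joint): Angle of the red pointer arm in rad, in the same sense and from the same zero as lid: when the two values are equal, the lid is parallel with and level with the pointer. It is set differently each time (0.35 to 0.75), stays put by friction, and must not be pushed.
- pointer_tip (a point): Outer end of the red pointer arm: a bar 12 mm high and 7 mm thick (end flag 18 mm high), pivoted on the lid's hinge axis and reaching 150 mm from it, running along the lid's side edge on the press's -y side, 14 mm outside the tray's side wall. x axis along the arm towards the hinge.
- basket: Loose white sheet-metal clip basket, 0.16 kg (may vary by 30 %), standing upright on the closed press lid: tub 75 mm (its x) x 100 mm (its y) x 45 mm high, with a stiff square arch over it in its y-z plane. Origin: centre of the underside, z up.
- basket_bar (a point): Middle of the basket's handle bar, 130 mm above its underside: a straight wooden bar, 12 mm wide (its x), 10 mm high, 108 mm long along the basket's y axis, joined at its ends by two upright 4 mm straps to the tub's short sides. Inside the arch it is free for 100 mm sideways and 80 mm from tub rim to bar.
- stand: Hook stand, fixed to the table: black round foot (radius 55 mm), black upright post (radius 8 mm, 222 mm tall) and a brass hook arm. Origin: centre of the foot's underside, on the post's axis. The hook arm points along the stand's -x.
- hook_seat (a point): Middle of the place where a handle rests: top of the level hook arm (round bar 8 mm thick, its top 214 mm above the table), 65 mm from the post's axis. Its x axis points along the arm towards the post, so a hung handle bar lies across it, along this y.
- hook_tip (a point): Highest point of the hook's upturned end, 103 mm from the post's axis and 234 mm above the table (20 mm higher than the seat).
- booklets: Stack of sage-green booklets 150 x 210 x 60 mm, a bystander; origin under its centre.
- tape_dispenser: Black tape dispenser 150 x 60 mm, 88 mm high, a bystander; origin under its centre.
- pen_cup: White pen cup, 76 mm across and 95 mm high with pens up to 155 mm, a bystander; origin under its centre.
Not all that is in view belongs to the job. Leave any purple look-alike of the stand alone.

How it is judged:
By the outcome, as a careful person would: the job done as asked, in the order asked, and still so for the second after the job is handed in, while the arm keeps its last pose, push and grip.
It also fails if it takes over 58 s, if anything falls off the work surface, if the arm or the gripper's body presses on something with over 40 N, if the wrist force passes 120 N, or if a joint passes its speed limit or range.

ROBOT

A 6-joint arm with a two-finger parallel gripper is mounted at the origin on the work surface. World frame = base frame: x ahead of the robot, y to its left, z up, the work surface at z = 0. Lengths are in m, angles in rad, forces in N, time in s.
With the tool pointing down it reaches from about 0.4 to 0.825 m from the base axis. Payload 7 kg.
Tool frame: the origin (TCP) lies midway between the tips of the shut fingers; the grasp point (between the pads) lies 19 mm behind it; z points along the fingers, y is the line along which they close (so a half turn about z gives the same grasp; the last joint's range is limited). The gripper opens to 88 mm and grips with 3 to 60 N. Pads are 19 mm wide; open, the fingers measure 130 mm over their backs; the gripper's body (78 mm by 193 mm) begins 47 mm behind the grasp point.
Start: joints at [1.425, 0.359, 0.012, 0, -1.224, -0.288], TCP at [0.284, 0.612, 0.227] pointing down, gripper open.
Joint ranges: [-3.07, 3.07], [-1.43, 2.12], [-1.02, 1.25], [-3.03, 1.67], [-3.05, -0], [-3.03, 3.03]. Speed limits (rad/s): [2.39, 2.39, 3.01, 3.14, 3.14, 3.14].

INTERFACE

Orientations are given as [roll, pitch, yaw] about the fixed x, y, z axes, in that order (R = Rz(yaw) Ry(pitch) Rx(roll)).
In Python, from station import arm gives the robot as it stands.
- The arm moves only by the tool servo_tool, never from a script. Its argument "deltas" is a list of rows, each a list of 7 numbers: the closure, from -1 (fully open) to 1 (shut), then the shift along the tool's x, y, z in mm, then the turn, a rotation vector about the tool's x, y, z in degrees. In form: [[gripper, x, y, z, ax, ay, az], ...]. A call has 1 to 20 rows; each row shifts and turns the commanded pose from where the row before left it, along the tool's axes as they then stand; what a row does not reach is not made up. A row lasts 1/12 s, in which the tool goes at most 41.7 mm and 7.16 degrees, less where a joint would pass 70% of its speed; a pose out of reach is approached as far as the arm can. A call is refused whole if a number of a shift passes 41.7 or a number of a turn 7.16, either way. A call with a gripper value outside its range is refused whole. The fingers move at their own pace and stop on an object; "squeeze" is the grip in N (left out, the last holds). Time passes only in rows, so rows that do not move let the fingers close. It gives the time, the measured TCP pose, the force, the opening and the grip force at its end, in the units of the state.
- arm.get_state(): the state, without advancing time (a new reading comes with each control period).
- arm.grab_frame(name): name is "scene" or "top" or "wrist"; returns a dict with "color" (420x560x3 uint8, red, green, blue), "K" (3x3 intrinsics, pixels), "distortion" ([k1, k2, p1, p2, k3] as OpenCV has them; the pictures are not rectified), "position" and "orientation" of the camera in the world. Camera axes: x right, y down, z forward; pixel columns grow to the right and rows downward; lengths in m; the calibration is good to about 2 mm. A picture is of the moment at which its call begins. There is no depth.
- arm.job_done(): hands the job in; it is judged then, once.
Trained networks look in a picture, given as the dict that the camera call returned (one of the last four; its "shot" number tells which), for a name from the list of things; names that differ only in an ending like _2 or _b are one class to them, and where a whole thing is asked for, a point or a joint stands for the part that bears it (a point fixed in the world has none). Each returns a list of dicts, best first, with "conf" (0 to 1); they miss things now and then, are a little off and sometimes report something else, mostly with a low value. They report only what shows in the picture. A call takes as long as a camera call. They do not tell look-alikes from the thing itself.
- arm.recognise(query, picture): "at" ([x, y, z] in m, in the coordinates of the camera as it stood for that picture, good to about 4 mm: the middle of the surface that is visible of it).
The state is a dict: "t": time; "q": joint angles; "qd": joint speeds; "joint_efforts": joint torques, N m; "eef_pos": TCP position; "ee_rot": TCP orientation; "force": force on the tool from outside, world axes, zero at the start; "moment": the same for the moment, N m; "width": finger opening in m; "gripper_force": force on a finger pad.
Only numpy, scipy, OpenCV 4.12 (cv2) and the standard library are available. Lean on these libraries where they do the work, as an engineer would, in place of code of your own. Each camera call takes 0.05 s, during which the arm holds its last target. There are 200 camera calls.

## Working session

There is one attempt and no reset: what is moved stays moved. The work goes in short steps, Python scripts to look and compute and a tool call to move; the robot and the scene stay as the last step left them, time stands still between calls to the robot, and variables do not carry over. Pictures are saved under pics/ and viewed, at most 10 in all, crops included, and the job is handed in when it is done.

Besides the shell and the picture viewer there is one more tool, called after ">>>" as a command line: name --pt "numbers of a row" for each row, then --argument value for the rest. servo_tool: Moves the arm, as the interface text tells. Its arguments: {"type":"object","properties":{"deltas":{"type":"array","items":{"type":"array","items":{"type":"number"}}},"squeeze":{"type":"number"}},"required":["deltas"]}

```bash
mkdir -p pics; cat > h.py <<'E'
import numpy as np, cv2
from scipy.spatial.transform import Rotation as R
from station import arm
def cam(f):
    o=np.array(f["orientation"]); 
    M=o if o.shape==(3,3) else R.from_euler('xyz',o).as_matrix()
    return M,np.array(f["position"])
def w(f,p): M,t=cam(f); return M@np.array(p)+t
def pix(f,P):
    M,t=cam(f); c=(np.atleast_2d(P)-t)@M
    return cv2.projectPoints(c,np.zeros(3),np.zeros(3),np.array(f["K"]),np.array(f["distortion"]))[0].reshape(-1,2)
def ray(f,uv):
    M,t=cam(f); n=cv2.undistortPoints(np.array([[uv]],float),np.array(f["K"]),np.array(f["distortion"]))[0,0]
    return t,M@np.array([n[0],n[1],1.])
def onz(f,uv,z):
    t,d=ray(f,uv); return t+d*(z-t[2])/d[2]
def tri(obs):
    A=np.zeros((3,3));b=np.zeros(3)
    for f,uv in obs:
        t,d=ray(f,uv); d/=np.linalg.norm(d);P=np.eye(3)-np.outer(d,d);A+=P;b+=P@t
    return np.linalg.solve(A,b)
def save(f,n): cv2.imwrite("pics/"+n,cv2.cvtColor(f["color"],cv2.COLOR_RGB2BGR))
E
python3 - <<'E'
from h import *
s=arm.get_state();print(s["t"],s["eef_pos"],s["ee_rot"],s["width"])
names="press lid lid_handle lid_hinge pointer pointer_tip basket basket_bar stand hook_seat hook_tip booklets tape_dispenser pen_cup".split()
for c in ("scene","top"):
    f=arm.grab_frame(c);save(f,c+"1.png");print(c,f["position"],f["orientation"])
    for n in names:
        for d in arm.recognise(n,f)[:3]:
            P=w(f,d["at"]);print(n,round(d["conf"],2),P.round(3),pix(f,P)[0].round())
E
```

```text
0.0 [0.28352515 0.6120146  0.22561106] [ 3.13989709e+00 -1.40748847e-04 -4.33923599e-01] 0.08728687881114255
scene [1.16000063 0.94487082 0.84458441] [-2.15291278  0.01372237  2.64170986]
press 0.61 [ 0.588 -0.129  0.077] [279. 198.]
lid 0.78 [ 0.55  -0.152  0.082] [286. 191.]
lid_handle 0.82 [ 0.547 -0.153  0.079] [286. 191.]
lid_hinge 0.61 [ 0.548 -0.156  0.075] [285. 192.]
lid_hinge 0.18 [0.828 0.007 0.08 ] [231. 239.]
pointer 0.66 [ 0.634 -0.354  0.101] [241. 169.]
pointer 0.46 [ 0.548 -0.15   0.08 ] [286. 191.]
pointer_tip 0.6 [ 0.635 -0.351  0.094] [241. 171.]
basket 0.66 [ 0.621 -0.193  0.11 ] [262. 184.]
basket_bar 0.75 [ 0.619 -0.198  0.117] [262. 182.]
basket_bar 0.46 [ 0.548 -0.154  0.073] [286. 193.]
stand 0.97 [0.854 0.179 0.019] [248. 293.]
stand 0.93 [0.611 0.211 0.015] [328. 271.]
stand 0.59 [0.827 0.011 0.08 ] [232. 240.]
hook_seat 0.96 [0.608 0.212 0.016] [329. 271.]
hook_seat 0.85 [0.853 0.178 0.014] [249. 294.]
hook_seat 0.44 [ 0.636 -0.356  0.1  ] [240. 169.]
hook_tip 0.68 [0.611 0.212 0.016] [328. 271.]
hook_tip 0.44 [0.541 0.566 0.058] [438. 336.]
booklets 0.64
[... 472 characters left out ...]
73 [ 0.554 -0.212  0.08 ] [337. 253.]
pointer 0.29 [0.594 0.203 0.011] [224. 240.]
pointer_tip 0.3 [ 0.608 -0.204  0.099] [335. 237.]
basket 0.89 [ 0.608 -0.205  0.102] [336. 237.]
basket_bar 0.74 [ 0.611 -0.208  0.099] [336. 236.]
stand 0.87 [0.593 0.205 0.015] [224. 240.]
stand 0.87 [0.844 0.178 0.017] [234. 176.]
hook_seat 0.9 [0.845 0.173 0.014] [235. 175.]
hook_seat 0.76 [0.594 0.199 0.011] [225. 240.]
hook_tip 0.89 [0.842 0.174 0.013] [235. 176.]
hook_tip 0.72 [0.593 0.203 0.011] [224. 241.]
booklets 0.57 [ 0.605 -0.205  0.099] [335. 238.]
booklets 0.55 [0.513 0.534 0.059] [131. 259.]
tape_dispenser 0.83 [ 0.57  -0.503  0.027] [412. 251.]
pen_cup 0.64 [ 0.817 -0.012  0.063] [283. 181.]
```

View pics/scene1.png

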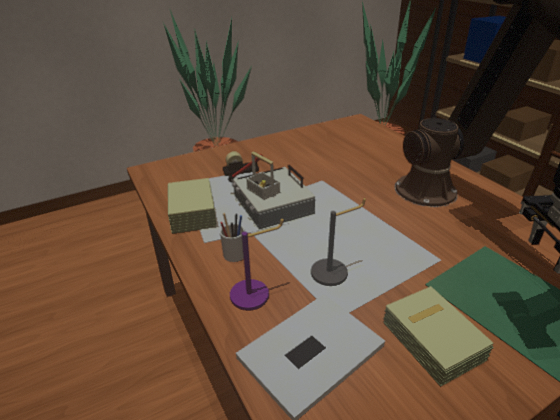

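View pics/top1.png

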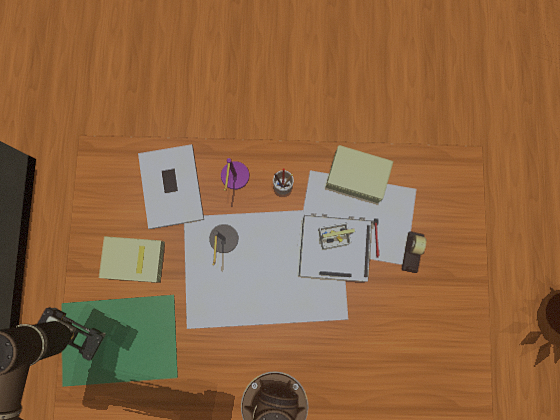

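The first view shows the press at top-image pixels (300–368, 215–280). Its black handle is at (335,274) on the robot side, the red pointer at (377,240) and the basket at (336,237).

These could be mistaken for what I want:
- **Stand:** black foot at top (224,240) / scene (328,271), or the purple look-alike at top (234,176) / scene (248,293). I choose the black one.
- **Booklets:** two green stacks, which I leave alone.

I'll check the choice in one close crop.

```bash
python3 - <<'E'
import cv2,numpy as np
s=cv2.imread("pics/scene1.png");t=cv2.imread("pics/top1.png")
a=cv2.resize(s[145:235,220:340],(400,300),interpolation=3)
b=cv2.resize(s[190:295,305:445],(400,300),interpolation=3)
c=cv2.resize(t[208:298,285:405],(400,300),interpolation=3)
d=cv2.resize(t[215:290,180:280],(400,300),interpolation=3)
cv2.imwrite("pics/crop1.png",np.vstack([np.hstack([a,b]),np.hstack([c,d])]))
E
```

```text
(no output)
```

View pics/crop1.png

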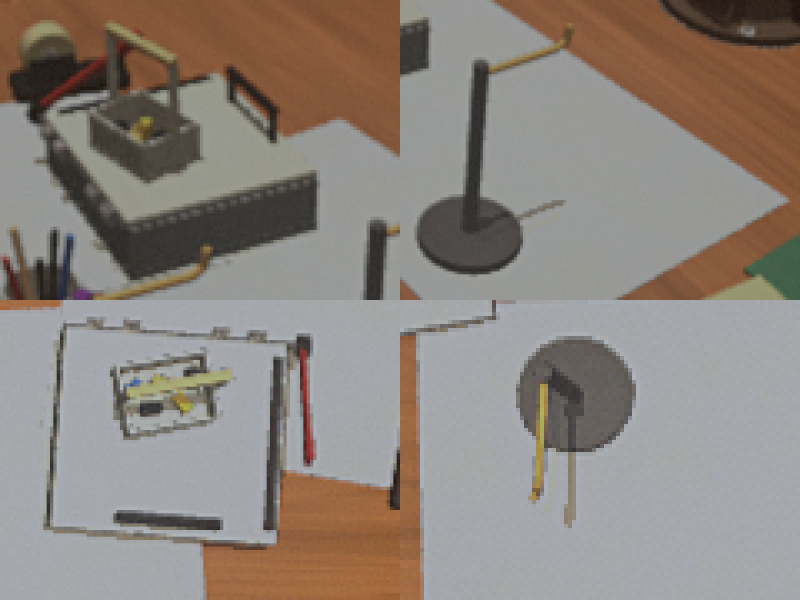

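The crop confirms the choices: the black stand's brass hook points towards the robot, with its tip at top (214,264) / scene (364,199.5). The bar's ends are at top (323,236) and (355,231). The handle's ends are at top (319,273) and (352,275).

```bash
python3 - <<'E'
from h import *
T=arm.grab_frame("top");S=arm.grab_frame("scene")
P=lambda n,v:print(n,np.round(v,4))
a=onz(T,(323.1,236.2),.2125);b=onz(T,(354.6,230.8),.2125);P("bar top",[a,b]);
P("bar tri",[tri([(T,(323.1,236.2)),(S,(252.1,152.8))]),tri([(T,(354.6,230.8)),(S,(252.1,152.8))]),tri([(T,(323.1,236.2)),(S,(273.4,163))])])
P("barS",[onz(S,(252.1,152.8),.2125),onz(S,(273.4,163),.2125)])
P("tip",[tri([(T,(214,264.25)),(S,(363.8,199.5))]),onz(T,(214,264.25),.234)])
P("post",[tri([(T,(216,236.25)),(S,(333.4,211.7))]),onz(T,(216,236.25),.218),onz(T,(223.75,238.25),.006)])
P("handle",[onz(T,(319.2,273.1),.12),onz(T,(351.6,275.2),.12)])
P("pt",[tri([(T,(377.7,256.6)),(S,(262,155.5))]),tri([(T,(375.9,221.5)),(S,(230.5,178))])])
P("corners",[onz(T,(285+u*.3,208+(v-300)*.3),.0775) for u,v in [(63,323),(296,342),(275,545),(46,528)]])
s=arm.get_state();print(s["t"]); f=arm.grab_frame("wrist");M,t=cam(f);Rt=R.from_euler('xyz',s["ee_rot"]).as_matrix()
P("wristcam in tool",Rt.T@(t-s["eef_pos"]));P("",Rt.T@M);P("K",f["K"])
E
```

```text
bar top [[ 0.5993 -0.1489  0.2125]
 [ 0.6199 -0.2537  0.2125]]
bar tri [[ 0.6282 -0.1627  0.243 ]
 [ 0.6228 -0.2562  0.2059]
 [ 0.5987 -0.1487  0.208 ]]
barS [[ 0.6301 -0.2457  0.2125]
 [ 0.6018 -0.1402  0.2125]]
tip [[0.4985 0.2059 0.227 ]
 [0.4977 0.2053 0.234 ]]
post [[0.5939 0.2028 0.216 ]
 [0.5901 0.2052 0.218 ]
 [0.6023 0.2066 0.006 ]]
handle [[ 0.4784 -0.1462  0.12  ]
 [ 0.4737 -0.2598  0.12  ]]
pt [[ 0.5413 -0.3492  0.1353]
 [ 0.6739 -0.3593  0.0682]]
corners [[ 0.6889 -0.0919  0.0775]
 [ 0.6741 -0.3485  0.0775]
 [ 0.4528 -0.3244  0.0775]
 [ 0.4655 -0.0772  0.0775]]
1.6
wristcam in tool [ 8.410e-02 -1.000e-04 -1.582e-01]
 [[ 8.000e-04 -9.519e-01 -3.065e-01]
 [ 1.000e+00  7.000e-04  5.000e-04]
 [-3.000e-04 -3.065e-01  9.519e-01]]
K [[375.5099   0.     277.9984]
 [  0.     375.5099 204.9155]
 [  0.       0.       1.    ]]
```

>>> servo_tool --pt "-1 0 0 -40 0 0 6.7" --pt "-1 0 0 -40 0 0 6.7" --pt "-1 0 0 -40 0 0 6.7" --pt "-1 0 0 0 0 0 6.7" --pt "-1 0 0 0 0 0 6.7" --pt "-1 0 0 0 0 0 6.7" --pt "-1 0 0 0 0 0 6.7" --pt "-1 0 0 0 0 0 6.7" --pt "-1 40 -7 0 0 0 0" --pt "-1 40 -7 0 0 0 0" --pt "-1 40 -7 0 0 0 0" --pt "-1 40 -7 0 0 0 0" --pt "-1 40 -7 0 0 0 0" --pt "-1 40 -7 0 0 0 0" --pt "-1 40 -7 0 0 0 0" --pt "-1 40 -7 0 0 0 0" --pt "-1 40 -7 0 0 0 0" --pt "-1 40 -7 0 0 0 0" --pt "-1 40 -7 0 0 0 0" --pt "-1 40 -7 0 0 0 0"

```text
t: 3.32
eef_pos: [0.4622, 0.157, 0.3471]
ee_rot: [-3.14, 0.001, -1.369]
force: [0.8, -0.1, -0.2]
width: 0.0878
gripper_force: 0.0
```

>>> servo_tool --pt "-1 40 -7 0 0 0 0" --pt "-1 40 -7 0 0 0 0" --pt "-1 40 -7 0 0 0 0" --pt "-1 40 -7 0 0 0 0" --pt "-1 40 -7 0 0 0 0" --pt "-1 40 -7 0 0 0 0" --pt "-1 40 -7 0 0 0 0" --pt "-1 40 -7 0 0 0 0" --pt "-1 30 -7 0 0 0 0" --pt "-1 0 0 0 0 0 0" --pt "-1 0 0 0 0 0 0"

```text
t: 4.23
eef_pos: [0.594, -0.173, 0.3455]
ee_rot: [3.14, 0.0, -1.372]
force: [-1.1, -0.5, -0.6]
width: 0.0874
gripper_force: 0.0
```

```bash
python3 - <<'E'
from h import *
f=arm.grab_frame("wrist");save(f,"w1.png");s=arm.get_state();print(s["t"],s["eef_pos"],s["ee_rot"],s["force"],s["q"])
for n in ("basket_bar","basket"):
    for d in arm.recognise(n,f)[:2]: P=w(f,d["at"]);print(n,d["conf"],P.round(4),pix(f,P)[0].round())
print(pix(f,[[.601,-.1445,.2125],[.6225,-.253,.2125]]))
import pickle;pickle.dump(f,open("w1.pkl","wb"))
E
```

```text
4.2833 [ 0.59371558 -0.17193866  0.34599446] [ 3.14066909e+00  3.05049323e-04 -1.37094538e+00] [-0.04070985  0.0175063   0.08145655] [ 3.35274431e-02  2.15439646e-01  8.03682582e-02 -1.49276710e-04
 -1.43668626e+00  1.66343672e-01]
basket_bar 0.98 [ 0.6174 -0.1962  0.1009] [261. 140.]
basket 0.87 [ 0.6146 -0.2023  0.1041] [264. 135.]
[[263.17183302 223.97355032]
 [261.99004758  84.40045967]]
```

View pics/w1.png

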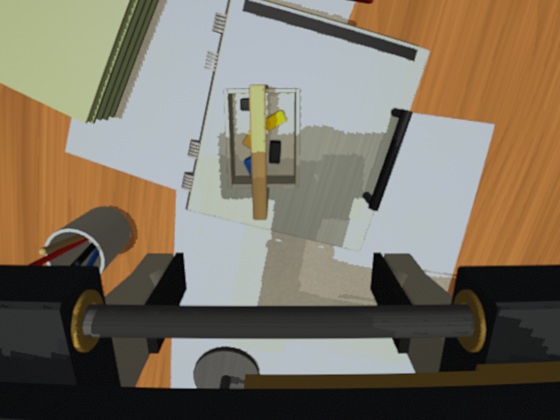

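The wrist view shows the bar from (258,85) to (260,219), nearly parallel with the image columns. The handle's ends are at (402,112) and (372,205), and the lid is clear around the basket.

```bash
python3 - <<'E'
from h import *
import pickle;f=pickle.load(open("w1.pkl","rb"));s=arm.get_state()
Rt=R.from_euler('xyz',s["ee_rot"]).as_matrix()
a,b=onz(f,(258.5,85),.2125),onz(f,(260,219),.2125);print(a,b,np.linalg.norm(a-b),np.arctan2(-(b-a)[0],(b-a)[1]))
u=(a-b)/np.linalg.norm(a-b);g=(a+b)/2+.028*u;print("grip",g,"tool delta mm",1e3*Rt.T@(np.append(g[:2],.2075-.019)-s["eef_pos"]))
print("handle",onz(f,(402,112),.1155),onz(f,(372,205),.1155))
E
```

```text
[ 0.62496285 -0.25206968  0.2125    ] [ 0.60437853 -0.14828951  0.2125    ] 0.10580188431972731 0.19580403069419922
grip [ 0.62011824 -0.22764456  0.2125    ] tool delta mm [ 61.1321235  -14.45407028 158.28012329]
handle [ 0.48188711 -0.25473516  0.1155    ] [ 0.48529213 -0.15271893  0.1155    ]
```

>>> servo_tool --pt "-1 30 -7 10 0 0 0" --pt "-1 31 -7.5 10 0 0 0" --pt "-1 0 0 35 0 0 0" --pt "-1 0 0 35 0 0 0" --pt "-1 0 0 35 0 0 0" --pt "-1 0 0 20 0 0 0" --pt "-1 0 0 12 0 0 0" --pt "-1 0 0 0 0 0 0"

```text
t: 5.05
eef_pos: [0.6191, -0.2268, 0.1874]
ee_rot: [3.138, 0.001, -1.368]
force: [0.3, 0.1, -0.0]
width: 0.0877
gripper_force: 0.0
```

>>> servo_tool --pt "1 0 0 0 0 0 0" --pt "1 0 0 0 0 0 0" --pt "1 0 0 0 0 0 0" --pt "1 0 0 0 0 0 0" --pt "1 0 0 0 0 0 0" --pt "1 0 0 0 0 0 0" --pt "1 0 0 0 0 0 0" --pt "1 0 0 0 0 0 0" --squeeze 40

```text
t: 5.72
eef_pos: [0.6203, -0.2283, 0.1897]
ee_rot: [-3.141, -0.0, -1.369]
force: [-0.0, 0.5, 0.1]
width: 0.0398
gripper_force: 0.0
```

>>> servo_tool --pt "1 0 0 0 0 0 0" --pt "1 0 0 0 0 0 0" --pt "1 0 0 0 0 0 0" --pt "1 0 0 0 0 0 0" --pt "1 0 0 0 0 0 0" --pt "1 0 0 0 0 0 0" --pt "1 0 0 0 0 0 0"

```text
t: 6.3
eef_pos: [0.6203, -0.2282, 0.1895]
ee_rot: [3.142, -0.0, -1.369]
force: [-0.5, -1.2, 0.0]
width: 0.0116
gripper_force: 40.0
```

>>> servo_tool --pt "1 0 0 -15 0 0 0" --pt "1 0 0 -22 0 0 0" --pt "1 0 0 -21 0 0 5.8" --pt "1 -15 6 0 0 0 5.8" --pt "1 -29 12 0 0 0 0" --pt "1 -29 12 0 0 0 0" --pt "1 -29 12 0 0 0 0" --pt "1 -29 12 0 0 0 0" --pt "1 -29 12 0 0 0 0" --pt "1 -29 12 0 0 0 0" --pt "1 -29 12 0 0 0 0" --pt "1 -29 12 0 0 0 0" --pt "1 -29 12 0 0 0 0" --pt "1 -29 12 0 0 0 0" --pt "1 -29 12 0 0 0 0" --pt "1 -29 12 0 0 0 0" --pt "1 -29 12 0 0 0 0" --pt "1 -15 8 0 0 0 0" --pt "1 0 0 0 0 0 0" --pt "1 0 0 0 0 0 0"

```text
t: 7.97
eef_pos: [0.4486, 0.179, 0.2475]
ee_rot: [3.141, -0.0, -1.57]
force: [-0.1, 0.0, -1.9]
width: 0.0115
gripper_force: 40.0
```

```bash
python3 - <<'E'
from h import *
s=arm.get_state();print(s["t"],s["eef_pos"],s["ee_rot"],s["force"],s["width"])
F={c:arm.grab_frame(c) for c in ("scene","top","wrist")}
W=F["wrist"]; cols=[]
for c,sz in (("scene",50),("top",45)):
    f=F[c]; u,v=pix(f,[.5,.19,.2])[0].round().astype(int); print(c,u,v)
    cr=f["color"][v-sz*3//4:v+sz*3//4,u-sz:u+sz]; cols.append(cv2.resize(cr,(400,300),interpolation=3))
wi=cv2.resize(W["color"],(400,300)); 
im=np.vstack([np.hstack(cols),np.hstack([wi,np.zeros_like(wi)])])
cv2.imwrite("pics/c2.png",im[...,::-1])
print(pix(F["top"],[[.498,.2055,.234],[.536,.206,.214]]),pix(F["scene"],[[.498,.2055,.234],[.536,.206,.214]]),pix(W,[[.498,.2055,.234],[.536,.206,.214]])*[400/560,300/420])
E
```

```text
7.9667 [0.4485554  0.1789972  0.24749249] [ 3.14128862e+00 -1.06955805e-05 -1.56954118e+00] [-0.13981373  0.02767325 -1.88533772] 0.01149460485961986
scene 359 205
top 220 264
[[213.95638707 264.16587214]
 [215.21574274 252.7303694 ]] [[364.40109952 197.26721799]
 [352.91541247 207.10779146]] [[133.48435326 218.16409663]
 [ 93.04769445 204.62324824]]
```

View pics/c2.png

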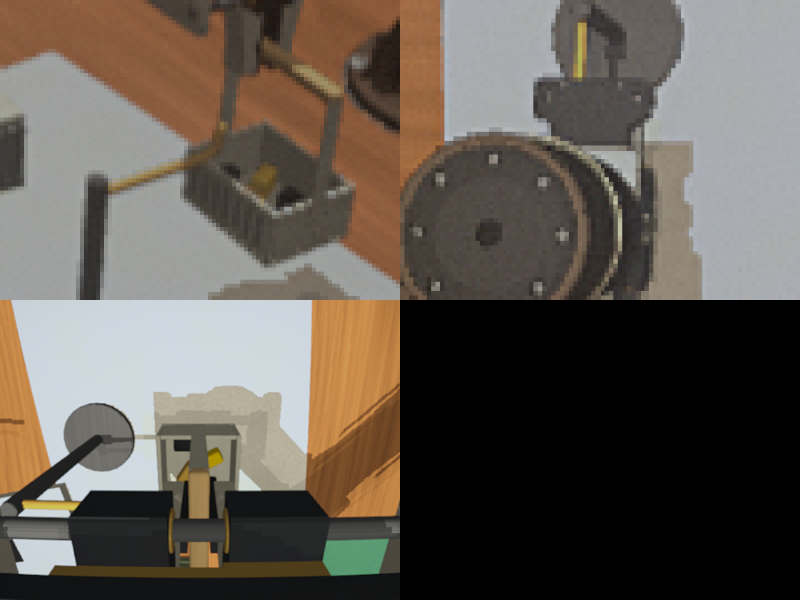

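The composite shows the basket held level, with the hook tip (scene crop (222,130)) opposite the arch opening and the bar above it. I advance along the hook arm, then lower.

>>> servo_tool --pt "1 0 -10 0 0 0 0" --pt "1 0 -18 0 0 0 0" --pt "1 0 -18 0 0 0 0" --pt "1 0 -18 0 0 0 0" --pt "1 0 -14 0 0 0 0" --pt "1 0 -9 0 0 0 0" --pt "1 0 0 0 0 0 0" --pt "1 0 0 0 0 0 0" --pt "1 0 0 12 0 0 0" --pt "1 0 0 12 0 0 0" --pt "1 0 0 10 0 0 0" --pt "1 0 0 5 0 0 0" --pt "1 0 0 3 0 0 0" --pt "1 0 0 2 0 0 0" --pt "1 0 0 0 0 0 0"

```text
t: 9.37
eef_pos: [0.5361, 0.1782, 0.2036]
ee_rot: [-3.142, -0.0, -1.572]
force: [-0.2, 0.0, -1.5]
width: 0.0116
gripper_force: 40.0
```

```bash
python3 - <<'E'
from h import *
s=arm.get_state();print(s["t"],s["eef_pos"],s["ee_rot"],s["force"],s["moment"],s["width"])
F={c:arm.grab_frame(c) for c in ("scene","wrist")}
f=F["scene"]; u,v=pix(f,[.536,.19,.2])[0].round().astype(int)
a=cv2.resize(f["color"][v-36:v+36,u-48:u+48],(400,300),interpolation=3)
b=cv2.resize(F["wrist"]["color"],(400,300))
cv2.imwrite("pics/c3.png",np.hstack([a,b])[...,::-1])
E
```

```text
9.3667 [0.53614929 0.17824847 0.20363126] [-3.14150078e+00 -8.20287110e-06 -1.57157447e+00] [-0.21425358  0.0201265  -1.47797228] [ 0.02541723 -0.05925904 -0.00287184] 0.011559904751690773
```

View pics/c3.png

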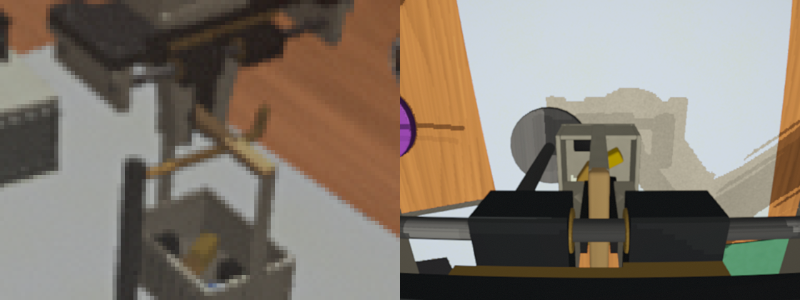

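The hook arm now passes under the middle of the bar, with the upturned end in front of it. I lower the last couple of millimetres until the force goes to zero.

>>> servo_tool --pt "1 0 0 1.5 0 0 0" --pt "1 0 0 1 0 0 0" --pt "1 0 0 0 0 0 0"

```text
t: 9.72
eef_pos: [0.5362, 0.1782, 0.2011]
ee_rot: [-3.141, 0.0, -1.572]
force: [0.5, 1.2, -1.8]
width: 0.0116
gripper_force: 40.0
```

>>> servo_tool --pt "1 0 0 1.5 0 0 0" --pt "1 0 0 1 0 0 0" --pt "1 0 0 0 0 0 0"

```text
t: 9.97
eef_pos: [0.5366, 0.1781, 0.2]
ee_rot: [-3.14, 0.0, -1.571]
force: [-4.8, -1.1, 9.5]
width: 0.0114
gripper_force: 40.0
```

>>> servo_tool --pt "1 0 0 -1 0 0 0" --pt "1 0 0 0 0 0 0" --pt "0.4 0 0 0 0 0 0" --pt "0.4 0 0 0 0 0 0" --pt "0.4 0 0 0 0 0 0" --pt "0.4 0 0 0 0 0 0" --pt "0.4 0 0 0 0 0 0"

```text
t: 10.55
eef_pos: [0.5362, 0.1782, 0.1993]
ee_rot: [3.141, -0.0, -1.572]
force: [-0.7, 0.7, -0.5]
width: 0.0261
gripper_force: 0.0
```

```bash
python3 - <<'E'
from h import *
s=arm.get_state();print(s["t"],s["eef_pos"],s["force"],s["width"])
F={c:arm.grab_frame(c) for c in ("scene","wrist")}
f=F["scene"]; u,v=pix(f,[.536,.19,.2])[0].round().astype(int)
a=cv2.resize(f["color"][v-36:v+36,u-48:u+48],(400,300),interpolation=3)
b=cv2.resize(F["wrist"]["color"],(400,300))
cv2.imwrite("pics/c4.png",np.hstack([a,b])[...,::-1])
E
```

```text
10.55 [0.53619174 0.17821426 0.19930578] [-0.7198181   0.67019488 -0.47466979] 0.026120221047444273
```

View pics/c4.png

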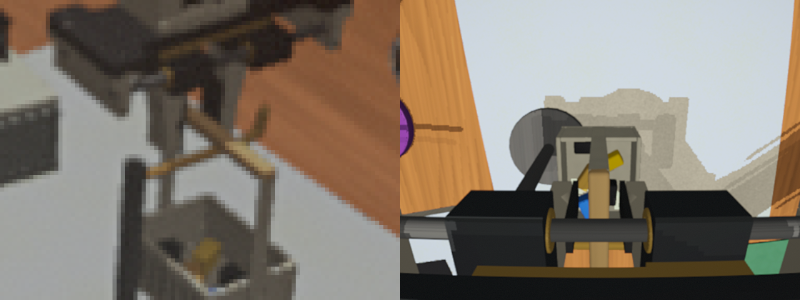

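The basket hangs by its bar on the hook, and the fingers are open and clear of it on both sides. I retreat upward and go towards the handle.

>>> servo_tool --pt "0.4 0 0 -15 0 0 0" --pt "0.4 0 0 -25 0 0 0" --pt "0.4 0 0 -35 0 0 0" --pt "0.4 0 0 -35 0 0 0" --pt "-0.1 40 7.5 0 0 0 0" --pt "-0.1 40 7.5 0 0 0 0" --pt "-0.1 40 7.5 0 0 0 0" --pt "-0.1 40 7.5 0 0 0 0" --pt "-0.1 40 7.5 0 0 0 0" --pt "-0.1 40 7.5 0 0 0 0" --pt "-0.1 40 7.5 0 0 0 0" --pt "-0.1 30 5 0 0 0 3" --pt "-0.1 0 0 0 0 0 0" --pt "-0.1 0 0 0 0 0 0"

```text
t: 11.82
eef_pos: [0.4779, -0.1333, 0.3096]
ee_rot: [-3.141, 0.0, -1.627]
force: [0.4, 0.9, 0.4]
width: 0.0482
gripper_force: 0.0
```

```bash
python3 - <<'E'
from h import *
import pickle
s=arm.get_state();print(s["t"],s["eef_pos"],s["ee_rot"],s["force"],s["width"])
F={c:arm.grab_frame(c) for c in ("scene","top","wrist")};pickle.dump(F,open("F5.pkl","wb"))
for n in ("lid_handle","pointer","pointer_tip"):
    for d in arm.recognise(n,F["wrist"])[:1]: P=w(F["wrist"],d["at"]);print(n,d["conf"],P.round(4),pix(F["wrist"],P)[0])
f=F["scene"]
def crop(f,P,sz):
    u,v=pix(f,P)[0].round().astype(int);x0,y0=max(0,u-sz),max(0,v-sz*3//4);print(x0,y0)
    return cv2.resize(f["color"][y0:y0+sz*3//2,x0:x0+2*sz],(400,300),interpolation=3)
im=np.vstack([np.hstack([crop(f,[.6,-.3,.1],48),crop(F["top"],[.57,-.25,.1],56)]),np.hstack([cv2.resize(F["wrist"]["color"],(400,300)),crop(f,[.55,.2,.17],44)])])
cv2.imwrite("pics/c5.png",im[...,::-1])
E
```

```text
11.8167 [ 0.47792677 -0.1332555   0.30961211] [-3.14139581e+00  4.99637173e-05 -1.62746107e+00] [0.38250504 0.90847167 0.43262499] 0.04820292205537603
lid_handle 0.61 [ 0.5704 -0.2075  0.079 ] [183.16088649  98.43477299]
207 137
292 206
302 187
```

View pics/c5.png

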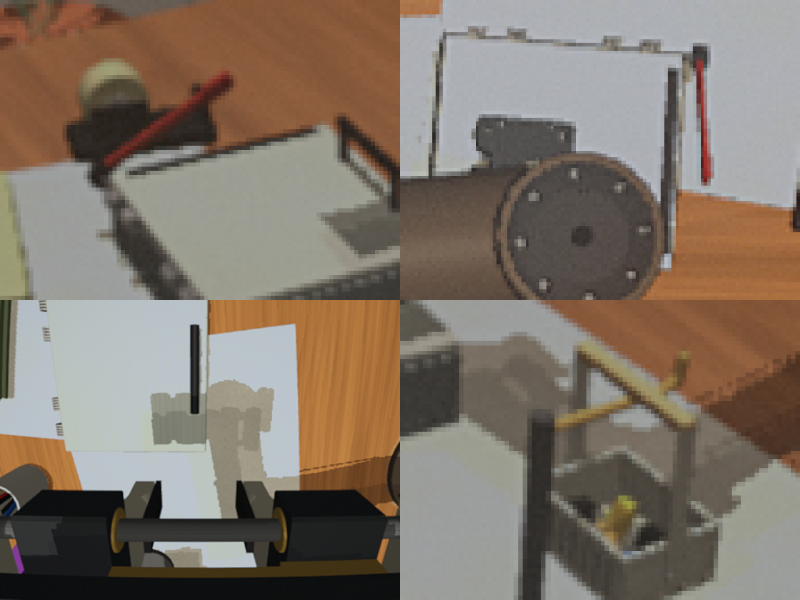

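The basket hangs freely on the hook (bottom right). The handle in the wrist view runs from (273,35) to (272,157). The pointer's tip is at scene (262,156) and top (378,257.5).

```bash
python3 - <<'E'
from h import *
import pickle;F=pickle.load(open("F5.pkl","rb"));s=arm.get_state()
W,T,S=F["wrist"],F["top"],F["scene"]
Rt=R.from_euler('xyz',s["ee_rot"]).as_matrix()
a,b=onz(W,(273,35),.1165),onz(W,(271.6,157),.1165);m=(a+b)/2;d=b-a
print("handle",a,b,np.linalg.norm(d),"yaw",np.arctan2(-d[0],d[1]),"delta",1e3*Rt.T@(np.append(m[:2],.0965)-s["eef_pos"]))
tip=tri([(T,(378,257.5)),(S,(261.7,156.2))]);print("tip",tip,np.arcsin((tip[2]-.0655)/.15))
# red mask in scene: project model line for fits
im=S["color"].astype(int);r=(im[...,0]>90)&(im[...,0]>2.2*im[...,1])&(im[...,0]>2.0*im[...,2])
v,u=np.nonzero(r);k=(u>215)&(u<275)&(v>145)&(v<190);u,v=u[k],v[k];print("scene red",len(u),u.min(),u.max(),v.min(),v.max())
im=T["color"].astype(int);r=(im[...,0]>90)&(im[...,0]>2.2*im[...,1])&(im[...,0]>2.0*im[...,2])
v2,u2=np.nonzero(r);k=(u2>365)&(u2<390)&(v2>210)&(v2<270);u2,v2=u2[k],v2[k];print("top red",len(u2),u2.min(),u2.max(),v2.min(),v2.max())
def fit(h):  # axis fits
    pass
from scipy.optimize import least_squares
# params: pivot x,y, yaw, theta ; residual: red pixels' distance to projected centreline + extreme end
def res(p):
    x,y,yaw,th=p; q=np.linspace(0.0,.15,40);c=np.stack([x-q*np.cos(th)*np.cos(yaw),y-q*np.cos(th)*np.sin(yaw),.0655+q*np.sin(th)],1)
    out=[]
    for f,uu,vv in ((S,u,v),(T,u2,v2)):
        P=pix(f,c); e=P[-1]-P[0];n=np.array([-e[1],e[0]])/np.linalg.norm(e)
        al=e/np.linalg.norm(e); pr=np.stack([uu,vv],1)
        out.append((pr-P[0])@n/np.sqrt(len(uu))*3); out.append([(np.max((pr-P[0])@al)+.4-np.linalg.norm(e))])
    return np.concatenate(out+[[ (yaw+.055)/.02]])
for w0 in (.35,.5,.7):
    o=least_squares(res,[.68,-.355,-.05,w0],loss='soft_l1');print(o.x,o.cost)
J=o.jac;print("sd",np.sqrt(np.diag(np.linalg.inv(J.T@J)))*.5)
E
```

```text
handle [ 0.47669404 -0.25714338  0.1165    ] [ 0.48405307 -0.15007546  0.1165    ] 0.10732052060020339 yaw -0.06862444684972764 delta [ 72.64322161  -5.42240673 213.03180613]
tip [ 0.53966524 -0.35210949  0.13035497] 0.447115556419786
scene red 47 233 261 155 175
top red 42 375 378 223 256
[ 0.68047972 -0.35570276 -0.07513219  0.54581992] 8.56853021797338
[ 0.68047952 -0.35570278 -0.07513263  0.54582118] 8.568530222131573
[ 0.68047967 -0.35570277 -0.07513224  0.54582013] 8.568530218622564
sd [0.00279729 0.0011101  0.01212756 0.01712127]
```

>>> servo_tool --pt "-0.1 30 -22 0 0 0 0" --pt "-0.1 30 -22 0 0 0 0" --pt "-0.1 30 -22 0 0 0 0" --pt "-0.1 0 0 0 0 0 0" --pt "-0.1 0 0 0 0 0 0" --pt "-0.1 0 0 0 0 0 0"

```text
t: 12.62
eef_pos: [0.5395, -0.2246, 0.309]
ee_rot: [3.14, 0.0, -1.624]
force: [-0.0, -0.2, -0.3]
width: 0.0482
gripper_force: 0.0
```

```bash
python3 - <<'E'
from h import *
import pickle
f=arm.grab_frame("wrist");pickle.dump(f,open("wa.pkl","wb"));save(f,"wa.png")
im=f["color"].astype(int);r=((im[...,0]>80)&(im[...,0]>2.2*im[...,1])&(im[...,0]>2.*im[...,2])).astype(np.uint8)
n,l,st,c=cv2.connectedComponentsWithStats(r);print(st[st[:,4]>30],arm.get_state()["eef_pos"])
E
```

```text
[[     0      0    560    420 234111]
 [   136     32    132     18   1058]
 [    24    366      7     10     31]] [ 0.53938935 -0.22428848  0.30948696]
```

>>> servo_tool --pt "-0.1 0 -25 0 0 0 0" --pt "-0.1 0 -35 0 0 0 0" --pt "-0.1 0 -35 0 0 0 0" --pt "-0.1 0 -25 0 0 0 0" --pt "-0.1 0 0 0 0 0 0" --pt "-0.1 0 0 0 0 0 0" --pt "-0.1 0 0 0 0 0 0"

```text
t: 13.25
eef_pos: [0.659, -0.2304, 0.31]
ee_rot: [-3.141, -0.0, -1.623]
force: [0.3, -1.0, 0.8]
width: 0.0485
gripper_force: 0.0
```

```bash
python3 - <<'E'
from h import *
import pickle
f=arm.grab_frame("wrist");pickle.dump(f,open("wb.pkl","wb"));g=pickle.load(open("wa.pkl","rb"))
for k in (g,f):
    im=k["color"].astype(int);r=((im[...,0]>80)&(im[...,0]>2.2*im[...,1])&(im[...,0]>2.*im[...,2])).astype(np.uint8)
    n,l,st,c=cv2.connectedComponentsWithStats(r);print(st[st[:,4]>30])
print(arm.get_state()["eef_pos"])
cv2.imwrite("pics/ab.png",np.hstack([cv2.resize(x["color"],(400,300)) for x in (g,f)])[...,::-1])
E
```

```text
[[     0      0    560    420 234111]
 [   136     32    132     18   1058]
 [    24    366      7     10     31]]
[[     0      0    560    420 234003]
 [   260     33    152     15   1197]]
[ 0.65874629 -0.23066726  0.3104393 ]
```

View pics/ab.png

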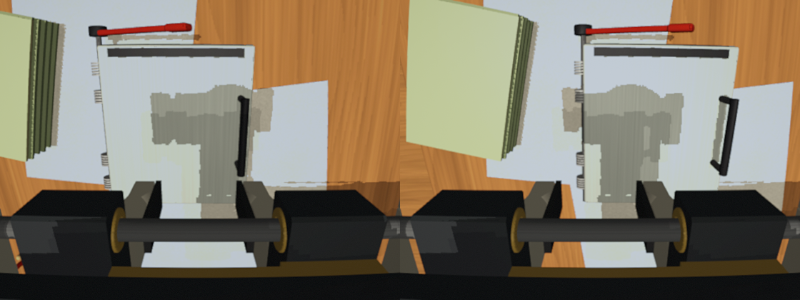

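Both views show the whole red pointer, from its pivot at (98,30)/(582,30) to its tip at (190,27)/(692,27) in the half-size images. The handle is clear. I fit the pointer angle with the known geometry.

```bash
python3 - <<'E'
from h import *
import pickle
from scipy.optimize import least_squares
F=pickle.load(open("F5.pkl","rb"));A=pickle.load(open("wa.pkl","rb"));B=pickle.load(open("wb.pkl","rb"))
def red(k,box):
    im=k["color"].astype(float);u0,u1,v0,v1=box
    s=im[v0:v1,u0:u1]; r=(s[...,0]>75)&(s[...,0]>2.*s[...,1])&(s[...,0]>1.8*s[...,2])
    v,u=np.nonzero(r);return np.stack([u+u0,v+v0],1).astype(float)
ob=[(A,red(A,(120,280,20,60)),1),(B,red(B,(240,420,20,60)),1),(F["scene"],red(F["scene"],(215,275,145,190)),1),(F["top"],red(F["top"],(365,390,210,270)),1)]
def box(p,q0,q1,h):
    x,y,yaw,th=p; a=np.array([-np.cos(th)*np.cos(yaw),-np.cos(th)*np.sin(yaw),np.sin(th)]);n=np.array([np.sin(th)*np.cos(yaw),np.sin(th)*np.sin(yaw),np.cos(th)]);t=np.array([-np.sin(yaw),np.cos(yaw),0])
    return np.array([[x,y,.0655]+q*a+i*h*n+j*.0035*t for q in(q0,q1) for i in(-1,1) for j in(-1,1)])
def res(p,use=(0,1,2,3),detail=False):
    out=[]
    for i in use:
        f,px,wt=ob[i];e=pix(f,box(p,.0,.15,.0));al=e[4:].mean(0)-e[:4].mean(0);al/=np.linalg.norm(al);n=np.array([-al[1],al[0]])
        mod=np.vstack([pix(f,box(p,.13,.15,.009)),pix(f,box(p,.03,.13,.006))])
        far=np.max(mod@al)-np.max(px@al)-.5
        # silhouette bounds at mid arm: mean cross position of pixels vs box silhouette mid at 2 stations
        r=[far]
        for q in (.05,.085,.12):
            c=pix(f,box(p,q-.003,q+.003,.006));m=c.mean(0);mid=((c@n).max()+(c@n).min())/2
            k=np.abs((px-m)@al)<(4 if i<2 else 3)
            s=px[k]@n; r.append(((s.max()+s.min())/2-mid)/1.0 if k.any() else 2)
        out+=r
    if detail: print(np.round(out,1))
    return np.array(out+[(p[2]+.065)/.015, (p[0]-.6727)/.004])
for use in ((0,1),(2,3),(0,1,2,3),(0,1,2)):
    o=least_squares(res,[.673,-.357,-.065,.48],kwargs=dict(use=use),loss='soft_l1',diff_step=1e-3);print(use,o.x.round(4),round(o.cost,2));res(o.x,use,True)
E
```

```text
(0, 1) [ 0.6758 -0.3542 -0.0631  0.5349] 0.36
[-0.1  0.2 -0.  -0.2  0.2 -0.1  0.   0.1]
(2, 3) [ 0.674  -0.3549 -0.0666  0.5666] 1.46
[ 0.5 -1.4 -0.7  0.1 -0.6  0.1  0.2  0.5]
(0, 1, 2, 3) [ 0.6754 -0.3542 -0.0641  0.5436] 2.03
[-0.4  0.3  0.  -0.2  0.4 -0.   0.1  0.1  0.2 -1.6 -1.  -0.5 -0.5 -0.1
 -0.   0.2]
(0, 1, 2) [ 0.6754 -0.3542 -0.0642  0.5459] 1.87
[-0.5  0.2 -0.  -0.1  0.4 -0.1  0.1  0.1  0.2 -1.6 -1.  -0.4]
```

The pointer is at about 0.54 rad; the views agree to within about 0.02. Now I go to the handle.

>>> servo_tool --pt "-0.1 -3.5 25 0 0 0 0.7" --pt "-0.1 -3.5 36 20 0 0 0" --pt "-0.1 -3.5 36 20 0 0 0" --pt "-0.1 -3.5 36 20 0 0 0" --pt "-0.1 -3 28 20 0 0 0" --pt "-0.1 -1 18 10 0 0 0" --pt "-0.1 0 0 30 0 0 0" --pt "-0.1 0 0 35 0 0 0" --pt "-0.1 0 0 30 0 0 0" --pt "-0.1 0 0 18 0 0 0" --pt "-0.1 0 0 9 0 0 0" --pt "-0.1 0 0 0 0 0 0" --pt "-0.1 0 0 0 0 0 0"

```text
t: 14.38
eef_pos: [0.4821, -0.2022, 0.0987]
ee_rot: [-3.14, -0.0, -1.636]
force: [0.5, -0.1, 0.3]
width: 0.0483
gripper_force: 0.0
```

>>> servo_tool --pt "1 0 0 0 0 0 0" --pt "1 0 0 0 0 0 0" --pt "1 0 0 0 0 0 0" --pt "1 0 0 0 0 0 0" --pt "1 0 0 0 0 0 0" --pt "1 0 0 0 0 0 0" --pt "1 0 0 0 0 0 0" --pt "1 0 0 0 0 0 0" --squeeze 40

```text
t: 15.05
eef_pos: [0.48, -0.2021, 0.0974]
ee_rot: [3.138, 0.0, -1.637]
force: [-6.7, 2.8, 5.2]
width: 0.0109
gripper_force: 40.0
```

Gripped on the bar. Now I lift along the arc about the hinge, turning the tool with the lid, 25° first.

>>> servo_tool --pt "1 0 -1.6 -8.8 -2.5 0 0" --pt "1 0 -1.6 -8.8 -2.5 0 0" --pt "1 0 -1.6 -8.8 -2.5 0 0" --pt "1 0 -1.6 -8.8 -2.5 0 0" --pt "1 0 -1.6 -8.8 -2.5 0 0" --pt "1 0 -1.6 -8.8 -2.5 0 0" --pt "1 0 -1.6 -8.8 -2.5 0 0" --pt "1 0 -1.6 -8.8 -2.5 0 0" --pt "1 0 -1.6 -8.8 -2.5 0 0" --pt "1 0 -1.6 -8.8 -2.5 0 0" --pt "1 0 0 0 0 0 0" --pt "1 0 0 0 0 0 0"

```text
t: 16.05
eef_pos: [0.5111, -0.2038, 0.1789]
ee_rot: [2.695, 0.001, -1.637]
force: [-10.1, 1.3, -0.1]
width: 0.0108
gripper_force: 40.0
```

```bash
python3 - <<'E'
from h import *
s=arm.get_state();print(s["t"],s["eef_pos"],s["ee_rot"],s["force"],s["moment"],s["width"],s["gripper_force"])
Rt=R.from_euler('xyz',s["ee_rot"]).as_matrix();g=s["eef_pos"]-.019*Rt[:,2]
d=g-np.array([.4800,-.2021,.0974+.019]);print("grasp moved",d)
x0=.203;zz=g[2]-.0655
print("theta from height",np.arcsin(zz/.2091)-.2415,"tool tilt",np.arccos(-Rt[2,2]))
E
```

```text
16.05 [ 0.51114708 -0.20377786  0.17891957] [ 2.69535094e+00  1.02090527e-03 -1.63723270e+00] [-10.13933688   1.32638225  -0.07600189] [ 0.42911846  1.48196249 -0.12546233] 0.010847535130645845 39.99007701873779
grasp moved [ 0.03932782 -0.0022397   0.079659  ]
theta from height 0.4328445130437439 tool tilt 0.446242798977247
```

>>> servo_tool --pt "1 0 -1.5 -10.8 -3.05 0 0" --pt "1 0 -1.5 -10.8 -3.05 0 0" --pt "1 0 0 0 0 0 0" --pt "1 0 0 0 0 0 0" --pt "1 0 0 0 0 0 0"

```text
t: 16.47
eef_pos: [0.5244, -0.2046, 0.1968]
ee_rot: [2.593, 0.001, -1.637]
force: [-7.3, 1.9, -2.0]
width: 0.0105
gripper_force: 40.0
```

```bash
python3 - <<'E'
from h import *
import pickle
s=arm.get_state();print(s["t"],s["eef_pos"],s["ee_rot"],s["force"],s["width"],s["gripper_force"])
Rt=R.from_euler('xyz',s["ee_rot"]).as_matrix();g=s["eef_pos"]-.019*Rt[:,2]
print("theta from height",np.arcsin((g[2]-.0655)/.2091)-.2415,"rel",np.arcsin((.050+g[2]-.1164)/.2091)-.2415,"tilt",np.arccos(-Rt[2,2]))
F={c:arm.grab_frame(c) for c in ("scene","top","wrist")};pickle.dump(F,open("F6.pkl","wb"))
def crop(f,P,sz):
    u,v=pix(f,P)[0].round().astype(int);x0,y0=max(0,u-sz),max(0,v-sz*3//4);print(x0,y0)
    return cv2.resize(f["color"][y0:y0+sz*3//2,x0:x0+2*sz],(400,300),interpolation=3)
im=np.vstack([np.hstack([crop(F["scene"],[.6,-.25,.12],48),crop(F["top"],[.57,-.25,.1],56)]),np.hstack([cv2.resize(F["wrist"]["color"],(400,300)),crop(F["scene"],[.55,.2,.17],44)])])
cv2.imwrite("pics/c6.png",im[...,::-1])
E
```

```text
16.4667 [ 0.52443595 -0.20456734  0.19683141] [ 2.59310458e+00  1.10673207e-03 -1.63702743e+00] [-7.34153549  1.92850763 -2.01856729] 0.010513599829053292 39.98906850814819
theta from height 0.5417924838597494 rel 0.5357364817793429 tilt 0.548489078865716
212 137
292 206
302 187
```

View pics/c6.png

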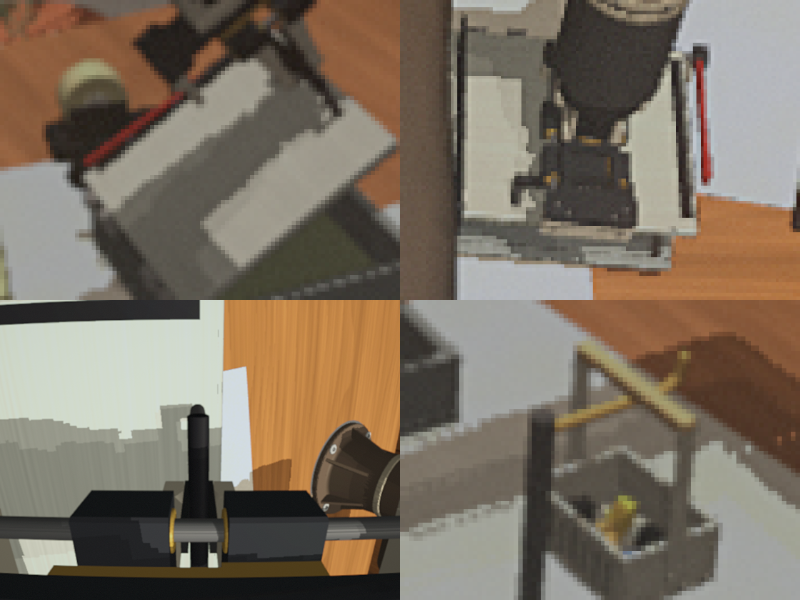

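The lid is raised. Its far edge runs parallel with and alongside the red pointer in the scene crop ((85,165)→(185,95)), the pointer has not moved (top crop tip still at (707,184)), and the basket still hangs. I check the lid's angle by its corner, then hold.

>>> servo_tool --pt "1 0 0 0 0 0 0" --pt "1 0 0 0 0 0 0" --pt "1 0 0 0 0 0 0" --pt "1 0 0 0 0 0 0" --pt "1 0 0 0 0 0 0" --pt "1 0 0 0 0 0 0" --pt "1 0 0 0 0 0 0" --pt "1 0 0 0 0 0 0" --pt "1 0 0 0 0 0 0" --pt "1 0 0 0 0 0 0" --squeeze 50

```text
t: 17.45
eef_pos: [0.5246, -0.2046, 0.197]
ee_rot: [2.595, 0.001, -1.637]
force: [-6.1, 1.2, -3.1]
width: 0.0107
gripper_force: 50.0
```

```bash
python3 - <<'E'
from h import *
import pickle
F=pickle.load(open("F6.pkl","rb"));s=arm.get_state();print(s["t"],s["eef_pos"],s["force"],s["width"])
G=arm.grab_frame("scene");o=F["scene"]["color"].astype(int)
u,v=pix(G,[.55,-.25,.15])[0].round().astype(int)
print("mean change since",np.abs(G["color"].astype(int)-o)[v-30:v+30,u-40:u+40].mean(),"elsewhere",np.abs(G["color"].astype(int)-o)[300:400,50:200].mean())
yaw=-.064;hx=np.array([.6835,-.2135]);x=np.array([np.cos(yaw),np.sin(yaw)]);y=np.array([-x[1],x[0]])
for th in (.46,.5,.54,.58):
    out=[]
    for L in (.22,):
        c=np.array([-L*np.cos(th)+.012*np.sin(th),L*np.sin(th)+.012*np.cos(th)])
        out.append(pix(G,np.append(hx+c[0]*x+.125*y,.0655+c[1]))[0].round(1))
    print(th,out)
c0=pix(G,np.append(hx-.22*x+.125*y,.0775))[0];print("closed corner",c0)
E
```

```text
17.45 [ 0.52455595 -0.20457723  0.19696109] [-6.13310341  1.18364782 -3.05696601] 0.010661925505971288
mean change since 1.5194444444444444 elsewhere 1.3054222222222223
0.46 [array([309.3, 173.8])]
0.5 [array([308.2, 172.1])]
0.54 [array([307. , 170.5])]
0.58 [array([305.7, 168.9])]
closed corner [315.68441322 196.18219376]
```

The corner matches 0.54 rad, the pointer's angle, and nothing has drifted over the last second, so I hand in.

```bash
python3 -c "
from station import arm
print(arm.job_done())"
```

```text
the job is handed in; nothing more can be done
None
```

The basket is hanging by its handle on the black stand's brass hook, and the gripper is holding the press lid at about 0.54 rad, level with the untouched red pointer; I handed the job in at about 17.5 s and got no verdict back.

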